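Slide the food pan past the spring stop

ROBOT

A 6-joint arm with a two-finger parallel gripper is mounted at the origin on the work surface. World frame = base frame: x ahead of the robot, y to its left, z up, the work surface at z = 0. Lengths are in m, angles in rad, forces in N, time in s.
With the tool pointing down it reaches from about 0.375 to 0.975 m from the base axis. Payload 3.8 kg.
Tool frame: the origin (TCP) lies midway between the tips of the shut fingers; the grasp point (between the pads) lies 19 mm behind it; z points along the fingers, y is the line along which they close (so a half turn about z gives the same grasp; the last joint's range is limited). The gripper opens to 85 mm and grips with 20 to 120 N. Pads are 22 mm wide; open, the fingers measure 114 mm over their backs; the gripper's body (76 mm by 85 mm) begins 54 mm behind the grasp point. The pads swing forward as they close: fully open they stand 13 mm farther back than shut.
Start: joints at [-1.362, 0.264, 1.604, -0, 1.274, -0.037], TCP at [0.164, -0.655, 0.231] pointing down, gripper open.
Joint ranges: [-2.63, 2.63], [-0.94, 2.18], [0.31, 2.57], [-1.31, 4.45], [0, 2.66], [-2.55, 2.55]. Speed limits (rad/s): [2.57, 2.57, 3.14, 3.14, 3.14, 3.14].

INTERFACE

Orientations are given as a unit quaternion [w, x, y, z].
In Python, from bench import ctrl gives the robot as it stands.
- The arm moves only by the tool carry_out, never from a script. Its argument "targets" is a list that holds one entry, the list of rows, each a list of 7 numbers: the turn, a rotation vector about the tool's x, y, z in degrees, then the shift along the tool's x, y, z in cm, then the opening, from -1 (shut) to 1 (fully open). A call has exactly 10 rows; each row is the pose to reach, as a shift and turn from the pose commanded when the call began, along the tool's axes at that moment; what a row does not reach only later rows make up. A row lasts 1/10 s, in which the tool goes at most 50 mm and 8.59 degrees, less where a joint would pass 70% of its speed; a pose out of reach is approached as far as the arm can. A call with a gripper value outside its range is refused whole. The fingers move at their own pace and stop on an object; "newtons" is the grip in N (left out, the last holds). Time passes only in rows, so rows that repeat a pose let the fingers close, or fill a call up. It gives the time, the measured TCP pose, the force, the opening and the grip force at its end, in the units of the state.
- ctrl.read_state(): the state, without advancing time (a new reading comes with each control period).
- ctrl.snapshot(name): name is "scene" or "top" or "wrist"; returns (picture, depth): 400x640x3 uint8, red, green, blue; 400x640 float32, m along the optical axis (not along the pixel's ray), 0 where there is no reading.
- ctrl.get_calibration(name): a dict with "camera_matrix" (3x3 intrinsics, pixels), "extrinsics" (4x4, takes a point from camera to world coordinates); the wrist camera has in their place "hand_eye" (4x4, takes a point from camera to tool coordinates, whose origin is the TCP and whose axes are the flange's). Camera axes: x right, y down, z forward; pixel columns grow to the right and rows downward; lengths in m; the calibration is good to about 2 mm. The wrist camera is an equidistant fisheye: a pixel r from the principal point sees the ray r / f radians off the axis. A picture is of the moment at which its call begins: read the wrist's pose just before it. get_calibration takes no time and is no camera call.
- ctrl.job_done(): hands the job in; it is judged then, once.
The state is a dict: "time_s": time; "qpos": joint angles; "qd": joint speeds; "joint_efforts": joint torques, N m; "tool_pos": TCP position; "eef_rot": TCP orientation; "wrist_force": force on the tool from outside, world axes, zero at the start; "wrist_torque": the same for the moment, N m; "width": opening from 0.0 (shut) to 1.0 (fully open); "gripper_force": force on a finger pad.
Only numpy, scipy, OpenCV 4.12 (cv2) and the standard library are available. Lean on these libraries where they do the work, as an engineer would, in place of code of your own. Each camera call takes 0.05 s, during which the arm holds its last target. There are 200 camera calls.

TASK

Press the red spring plate of the pan slide down with the fingertips so that its yellow horns sink, and keep it held down while you push the lidded food pan along the slide, past the horns, fully home against the end stop. Then let go, so that the horns spring up behind the pan. Only push the pan, without ramming it: do not pick it up or tip it, and leave the mug, jar and can alone.

Things in the scene. Friction and masses are not known exactly. Their poses are not given: they have to be found in the camera images.
- slide: Fixed grey metal pan slide, 190 mm wide (x), 370 long (y = -240 to +130); place and yaw vary. Origin on the counter (z = 0), on the centre line at the downstream face of the stop's yellow horns. The pan goes along +y. Two ledges, top at 40 mm, carry the pan; open channel x = -44 to +44 between them. Outer guides: top 54 mm, inner faces x = +-77.5. End at y = -240 is open.
- end_stop (a point): Top middle of the inner face of the dark end stop, a wall across the slide at its y = +120 mm, 62 mm high above the counter. The pan's front face meets it when fully home.
- stop (a joint): How far the spring stop (red plate and yellow horns, one piece) is pressed straight down, in m: 0 = up, 0.016 = lower limit. Springs back by itself; about 4 N starts it, 11 N brings it to the limit. The pan passes only when it is pressed more than 10 mm (0.010).
- stop_pad (a point): On top of the flat red plate, on the centre line at y = -210 of the slide; moves with the stop. The plate lies in the channel, 64 mm wide (x = -32 to +32), y = -235 to +60 of the slide, top 37 mm above the counter when up. It can be pressed anywhere along its length; a fingertip can slide along it, between the horns (64 mm gap). The pan hides part of it, never the y < -165 end.
- stop_horns (a point): Midway between the tops of the two yellow horns, at their downstream face (y = 0 of the slide); moves with the stop. Each horn is 8 x 8 mm, at x = +-36, y = -8 to 0 of the slide, top 50 mm above the counter when up: 10 mm proud of the ledges, so they block the pan.
- pan: Shallow steel food pan, lid fixed on, loose on the ledges, 0.45 to 0.9 kg. 108 mm long (its y, along the slide's y), 152 wide between the guides, 26 high to the lid, 37 to the top of the black bar handle (60 x 12) mid-lid. Origin: centre of underside. Flat back face 54 mm behind it, 40 to 63 mm above the counter. Origin starts at slide y = -105 to -70 mm; fully home it is at +66.
- mug: Bystander: blue mug, 72 mm across, 85 mm high, standing on the counter beside the slide. Origin at the centre of its foot.
- jar: Bystander: amber jar with a red cap, 54 mm across, 85 mm high, standing on the counter beside the slide. Origin at the centre of its foot.
- can: Bystander: food can with a green label, 66 mm across, 75 mm high, standing on the counter beside the slide. Origin at the centre of its foot.
Things that resemble listed ones, but are neither listed nor needed, are in the scene too. Of the things shaped like the pan, the steel one is meant.

How it is judged:
On the way, in this order (a step that is already met when the one before it is completed fails the run):
1. the stop is pressed down, horns below the ledges, while the pan is still short of the horns (value of joint stop above 0.0102 m and y of pan in the frame of slide below -0.05 m), for 0.1 s.
2. the back of the pan is past the horns with the stop still held down (value of joint stop above 0.0095 m and y of pan in the frame of slide above 0.054 m), for 0.1 s.
At the end, for the whole second after the job is handed in: The pan lies flat and at rest on the ledges within 8 mm of the end stop, and the released stop is fully up (within 2 mm) behind it (y of pan in the frame of slide between 0.058 and 0.069 m and z of pan in the frame of slide between 0.037 and 0.043 m and angle between pan's own z axis and vertical below 0.05 rad and value of joint stop below 0.002 m and linear speed of pan below 0.02 m/s); the robot touches nothing.
It fails at once if the pan is lifted more than 8 mm or tipped (height (world z) of pan above 0.048 m or angle between pan's own z axis and vertical above 0.12 rad).
It fails at once if the pan is rammed (fingers push it with more than 40 N) (contact force between the fingers and pan above 40 N).
It fails at once if the mug, jar or can is moved more than 20 mm or tipped (distance of any of mug, jar, can from where it was at the start of the episode above 0.02 m or angle between any of mug, jar, can's own z axis and vertical above 0.3 rad).
It also fails if it takes over 38 s, if anything falls off the work surface, if the arm or the gripper's body presses on something with over 40 N, if the wrist force passes 120 N, or if a joint passes its speed limit or range.

## Working session

There is one attempt and no reset: what is moved stays moved. The work goes in short steps, Python scripts to look and compute and a tool call to move; the robot and the scene stay as the last step left them, time stands still between calls to the robot, and variables do not carry over. Pictures are saved under pics/ and viewed, at most 10 in all, crops included, and the job is handed in when it is done.

Besides the shell and the picture viewer there is one more tool, called after "Emit:" as a command line: name --argument value ..., lists and objects as JSON in quotes. carry_out: Moves the arm, as the interface text tells. Its arguments: {"type":"object","properties":{"targets":{"type":"array"},"newtons":{"type":"number"}},"required":["targets"]}

```bash
mkdir -p pics; ls; python3 - <<'E'
from bench import ctrl
import cv2,numpy as np
s=ctrl.read_state();print({k:np.round(v,3) for k,v in s.items()})
for n in("top","scene"):
    im,d=ctrl.snapshot(n);cv2.imwrite(f"pics/{n}.png",im[:,:,::-1]);np.savez(f"{n}.npz",im=im,d=d)
    c=ctrl.get_calibration(n);print({k:np.round(v,4).tolist() for k,v in c.items()})
E
```

```text
pics
{'time_s': np.float64(0.0), 'qpos': array([-1.362,  0.265,  1.605, -0.   ,  1.274, -0.037]), 'qd': array([ 0.001, -0.002, -0.001, -0.001, -0.001, -0.001]), 'joint_efforts': array([ 1.0000e-03, -5.1511e+01, -3.6732e+01,  0.0000e+00,  1.3000e-02,
        0.0000e+00]), 'tool_pos': array([ 0.164, -0.654,  0.23 ]), 'eef_rot': array([-0.001,  0.992,  0.123, -0.   ]), 'wrist_force': array([ 0.51 , -0.164,  0.669]), 'wrist_torque': array([-0.019, -0.038,  0.055]), 'gripper_force': np.float64(0.0), 'width': np.float64(0.999)}
{'camera_matrix': [[368.0444, 0.0, 317.2412], [0.0, 368.0444, 196.9797], [0.0, 0.0, 1.0]], 'extrinsics': [[0.0001, -0.9998, 0.0212, 0.5278], [-1.0, -0.0002, -0.0047, 0.0613], [0.0047, -0.0212, -0.9998, 0.9689], [0.0, 0.0, 0.0, 1.0]]}
{'camera_matrix': [[499.088, 0.0, 320.3212], [0.0, 499.088, 199.0726], [0.0, 0.0, 1.0]], 'extrinsics': [[0.1133, 0.8043, -0.5833, 1.3024], [0.9935, -0.0982, 0.0575, -0.0463], [-0.011, -0.586, -0.8102, 1.1115], [0.0, 0.0, 0.0, 1.0]]}
```

View pics/top.png

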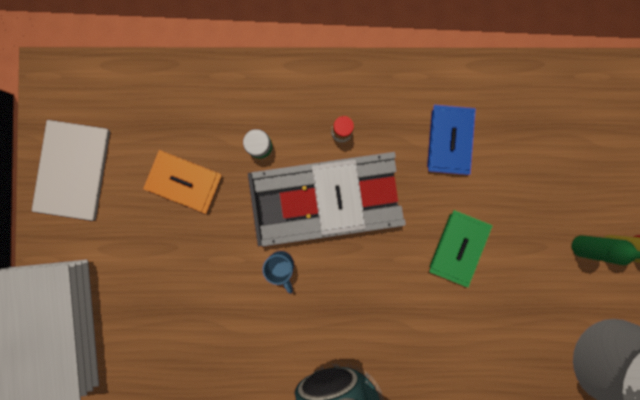

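View pics/scene.png

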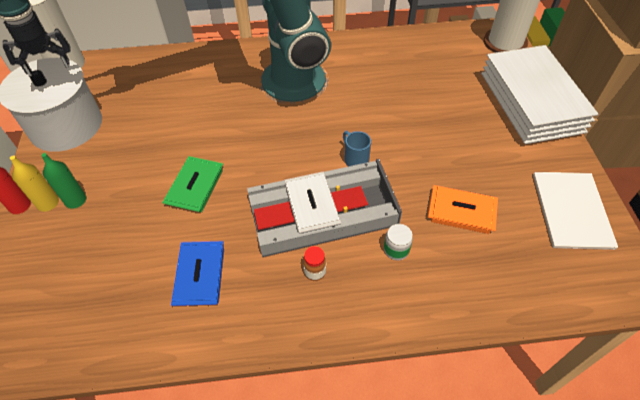

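Top view: the slide spans about (250–405, 155–245). The dark end stop is on the left near (255,210), the yellow horns are at (304,188) and (308,215), and the steel pan is around (338,197). The free red plate end is at about (380,192). The scene view shows the same layout, with the mug, can and jar beside the slide and the blue, green and orange pans as decoys.

```bash
cat > h.py <<'E'
import cv2,numpy as np
from bench import ctrl
def ray(name,uv,z):
    c=ctrl.get_calibration(name);K=c["camera_matrix"];T=np.array(c["extrinsics"])
    d=T[:3,:3]@np.linalg.inv(K)@[uv[0],uv[1],1];o=T[:3,3]
    return (o+d*(z-o[2])/d[2])
def cents(m,amin):
    n,_,st,ce=cv2.connectedComponentsWithStats(m.astype(np.uint8));return [(ce[i],st[i]) for i in range(1,n) if st[i,4]>=amin]
E
python3 - <<'E'
from h import *
for n,box in(("top",(240,150,410,250)),("scene",(245,155,405,255))):
    im=np.load(n+".npz")["im"];x0,y0,x1,y1=box
    hsv=cv2.cvtColor(im,cv2.COLOR_RGB2HSV);M=np.zeros(im.shape[:2],bool);M[y0:y1,x0:x1]=1
    H,S,V=cv2.split(hsv)
    ye=M&(H>20)&(H<35)&(S>130)&(V>110)
    red=M&((H<5)|(H>172))&(S>180)&(V>70)
    bl=M&(V<45)
    print(n)
    for nm,m,z,a in(("ye",ye,.05,3),("red",red,.037,80),("dark",bl,.077,20)):
        for ce,st in cents(m,a): print(nm,ce.round(1),st,ray(n,ce,z).round(4))
    for ce,st in cents(red,80):
        mm=np.zeros_like(red);mm[st[1]:st[1]+st[3],st[0]:st[0]+st[2]]=1
        p=np.argwhere(mm&red)[:,::-1].astype(np.float32);b=cv2.boxPoints(cv2.minAreaRect(p));print([ray(n,q,.037).round(4)[:2].tolist() for q in b])
E
```

```text
top
ye [303.8 187.6] [303 187   3   2   5] [0.5707 0.0906 0.05  ]
ye [308. 216.] [307 216   3   1   3] [0.4998 0.08   0.05  ]
red [378.4 191.1] [360 177  38  30 856] [ 0.5624 -0.0982  0.037 ]
red [298.2 202.7] [281 189  36  29 822] [0.533  0.1051 0.037 ]
dark [371.  177.1] [361 176  21   4  21] [ 0.595  -0.0734  0.077 ]
dark [338.7 197.8] [337 187   4  21  28] [0.5447 0.005  0.077 ]
dark [261.1 204.1] [254 190  31  36 179] [0.5294 0.193  0.077 ]
[[0.5875, -0.0505], [0.6005, -0.1369], [0.5372, -0.1462], [0.5243, -0.0598]]
[[0.5591, 0.1511], [0.571, 0.0678], [0.5072, 0.0586], [0.4953, 0.1418]]
scene
ye [337.5 186.5] [337 186   2   2   4] [0.5026 0.0793 0.05  ]
ye [344.9 208.1] [344 207   3   4   7] [0.5747 0.0888 0.05  ]
red [349.2 198.4] [332 187  36  25 585] [0.5359 0.1063 0.037 ]
red [273.6 215.4] [254 202  40  28 739] [ 0.5662 -0.0966  0.037 ]
red [314.  250.9] [305 246  19   9 130] [ 0.6839 -0.0035  0.037 ]
dark [385.3 190.1] [378 167  18  42 156] [0.5494 0.1972 0.077 ]
dark [311.  198.3] [308 190   7  18  50] [0.5522 0.0036 0.077 ]
[[0.5095, 0.0619], [0.4951, 0.1494], [0.5616, 0.1509], [0.575, 0.0658]]
[[0.5406, -0.1478], [0.5263, -0.052], [0.5906, -0.0455], [0.6039, -0.1387]]
[[0.6674, -0.0242], [0.6728, 0.0202], [0.6954, 0.0176], [0.6901, -0.0264]]
```

Emit:
carry_out --targets '[[[0,0,-8,3.4,-2.9,0,-1],[0,0,-16,6.8,-5.8,0,-1],[0,0,-24,10.2,-8.7,0,-1],[0,0,-32,13.6,-11.6,0,-1],[0,0,-40,17,-14.5,0,-1],[0,0,-48,20.4,-17.4,0,-1],[0,0,-56,23.8,-20.3,0,-1],[0,0,-64,27.2,-23.2,0,-1],[0,0,-72,30.6,-26.1,0,-1],[0,0,-80,34,-29,0,-1]]]' --newtons 60

```text
time_s: 1.1
tool_pos: [0.4239, -0.2889, 0.2309]
eef_rot: [-0.0, 0.679, 0.734, -0.0]
wrist_force: [0.6, 0.2, 0.1]
width: -0.001
gripper_force: 0.0
```

Emit:
carry_out --targets '[[[0,0,-1,3.7,3.1,0,-1],[0,0,-2,7.4,6.2,0,-1],[0,0,-3,11.1,9.2,0,-1],[0,0,-4.3,14.8,12.3,0,-1],[0,0,-4.3,18.5,15.4,2,-1],[0,0,-4.3,18.5,15.4,6,-1],[0,0,-4.3,18.5,15.4,10,-1],[0,0,-4.3,18.5,15.4,13,-1],[0,0,-4.3,18.5,15.4,13,-1],[0,0,-4.3,18.5,15.4,13,-1]]]'

```text
time_s: 2.1
tool_pos: [0.5634, -0.0951, 0.1009]
eef_rot: [-0.001, 0.654, 0.757, -0.0]
wrist_force: [0.0, -0.3, 0.5]
width: 0.001
gripper_force: 0.0
```

```bash
python3 - <<'E'
from h import *
s=ctrl.read_state();print(s["tool_pos"].round(4),np.round(s["eef_rot"],4),s["wrist_force"].round(2),s["qpos"].round(2))
im,d=ctrl.snapshot("wrist");cv2.imwrite("pics/w1.png",im[:,:,::-1])
im,d=ctrl.snapshot("scene");cv2.imwrite("pics/s1.png",cv2.resize(im[130:280,220:430,::-1],None,fx=3.5,fy=3.5))
E
```

```text
[ 0.5634 -0.0951  0.1009] [-8.000e-04  6.535e-01  7.569e-01 -4.000e-04] [ 0.03 -0.35  0.49] [-0.21  0.19  1.95  0.    1.   -0.36]
```

View pics/w1.png

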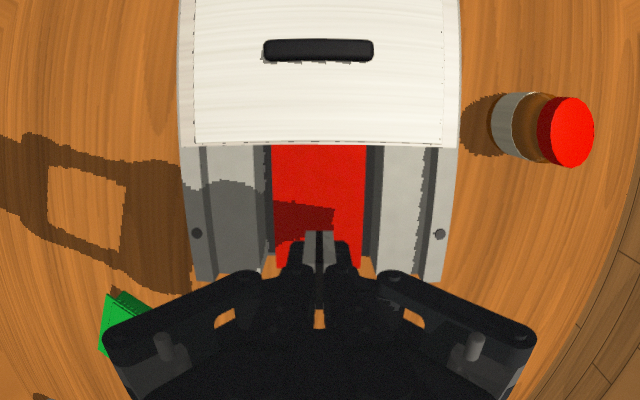

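View pics/s1.png

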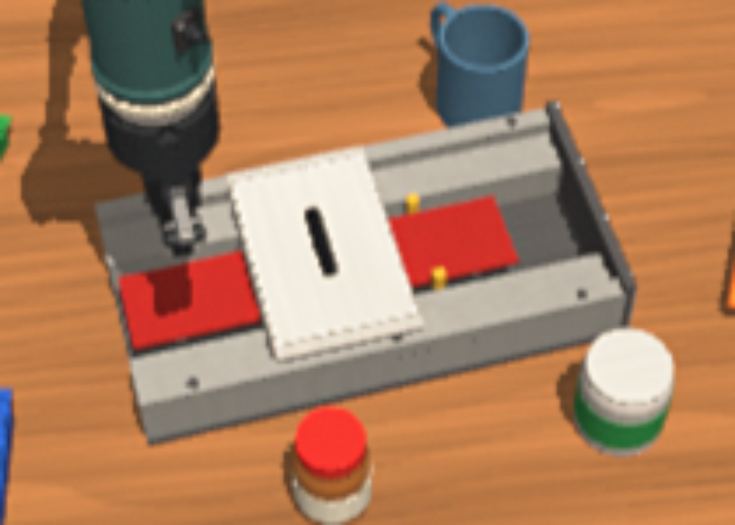

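Wrist view: the shut fingertips (319,235) are centred on the red plate (columns 270–367), and the pan's back edge is ahead at row 145. The scene crop confirms the gap to the pan. Pressing down next.

Emit:
carry_out --targets '[[[0,0,0,0,0,2,-1],[0,0,0,0,0,4,-1],[0,0,0,0,0,5.5,-1],[0,0,0,0,0,6,-1],[0,0,0,0,0,6.4,-1],[0,0,0,0,0,6.8,-1],[0,0,0,0,0,7.2,-1],[0,0,0,0,0,7.7,-1],[0,0,0,0,0,7.7,-1],[0,0,0,0,0,7.7,-1]]]'

```text
time_s: 3.2
tool_pos: [0.5648, -0.0955, 0.026]
eef_rot: [0.001, 0.654, 0.757, 0.0]
wrist_force: [-3.3, 0.4, 9.2]
width: -0.002
gripper_force: 4.2
```

Emit:
carry_out --targets '[[[0,0,0,0,0,0.25,-1],[0,0,0,0,0,0.25,-1],[0,0,0,0.5,0,0.25,-1],[0,0,0,1,0,0.25,-1],[0,0,0,1.5,0,0.25,-1],[0,0,0,2,0,0.25,-1],[0,0,0,2.5,0,0.25,-1],[0,0,0,2.8,0,0.25,-1],[0,0,0,3.1,0,0.25,-1],[0,0,0,3.4,0,0.25,-1]]]'

```text
time_s: 4.2
tool_pos: [0.5633, -0.0637, 0.0253]
eef_rot: [0.004, 0.653, 0.757, 0.001]
wrist_force: [1.3, -5.5, 8.7]
width: -0.003
gripper_force: 4.4
```

```bash
python3 - <<'E'
from h import *
im,d=ctrl.snapshot("wrist");cv2.imwrite("pics/w2.png",im[:,:,::-1])
E
```

```text
(no output)
```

View pics/w2.png

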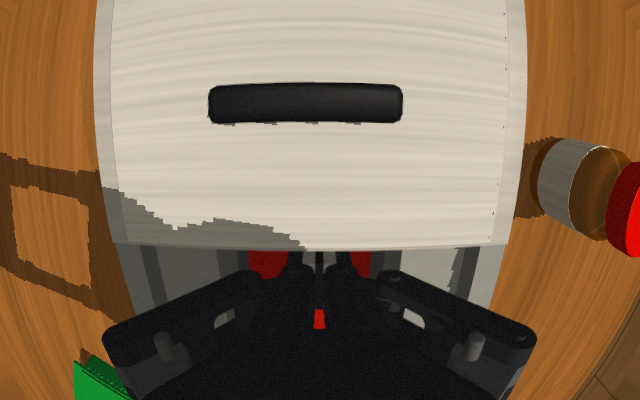

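The wrist view shows the fingertips just behind the pan's back edge (row 245), on the plate. I'll press a little deeper before pushing.

Emit:
carry_out --targets '[[[0,0,0,-0.5,0,0.1,-1],[0,0,0,-0.5,0,0.2,-1],[0,0,0,-0.5,0,0.3,-1],[0,0,0,-0.5,0,0.3,-1],[0,0,0,-0.5,0,0.3,-1],[0,0,0,-0.5,0,0.3,-1],[0,0,0,-0.5,0,0.3,-1],[0,0,0,-0.5,0,0.3,-1],[0,0,0,-0.5,0,0.3,-1],[0,0,0,-0.5,0,0.3,-1]]]'

```text
time_s: 5.25
tool_pos: [0.5633, -0.0664, 0.022]
eef_rot: [0.003, 0.654, 0.757, 0.002]
wrist_force: [-0.0, 2.3, 10.8]
width: -0.001
gripper_force: 5.1
```

Emit:
carry_out --targets '[[[0,0,0,0.4,0,0,-1],[0,0,0,0.8,-0.1,0,-1],[0,0,0,1.4,-0.1,0,-1],[0,0,0,2,-0.2,0,-1],[0,0,0,2.6,-0.2,0,-1],[0,0,0,3.3,-0.3,0,-1],[0,0,0,4,-0.3,0,-1],[0,0,0,4.7,-0.3,0,-1],[0,0,0,5.4,-0.3,0,-1],[0,0,0,6,-0.3,0,-1]]]'

```text
time_s: 6.25
tool_pos: [0.5536, -0.0102, 0.0229]
eef_rot: [0.006, 0.653, 0.757, 0.002]
wrist_force: [3.4, -10.6, 9.2]
width: 0.002
gripper_force: 4.9
```

Emit:
carry_out --targets '[[[0,0,0,0.6,0,0.1,-1],[0,0,0,1.2,0,0.1,-1],[0,0,0,1.8,0,0.1,-1],[0,0,0,2.4,0,0.1,-1],[0,0,0,3,0,0.1,-1],[0,0,0,3.6,0,0.1,-1],[0,0,0,4.2,0,0.1,-1],[0,0,0,4.8,0,0.1,-1],[0,0,0,5.4,0,0.1,-1],[0,0,0,6,0,0.1,-1]]]'

```text
time_s: 7.25
tool_pos: [0.5449, 0.0494, 0.0219]
eef_rot: [0.005, 0.653, 0.757, 0.002]
wrist_force: [3.0, -10.8, 11.9]
width: -0.003
gripper_force: 5.1
```

Emit:
carry_out --targets '[[[0,0,0,0.5,0,0,-1],[0,0,0,1,0,0,-1],[0,0,0,1.5,0,0,-1],[0,0,0,2,0,0,-1],[0,0,0,2.4,0,0,-1],[0,0,0,2.8,0,0,-1],[0,0,0,3.1,0,0,-1],[0,0,0,3.3,0,0,-1],[0,0,0,3.5,0,0,-1],[0,0,0,3.6,0,0,-1]]]'

```text
time_s: 8.25
tool_pos: [0.5396, 0.0854, 0.0219]
eef_rot: [0.005, 0.653, 0.757, 0.002]
wrist_force: [3.0, -11.9, 11.7]
width: -0.001
gripper_force: 5.2
```

```bash
python3 - <<'E'
from h import *
s=ctrl.read_state();print(s["tool_pos"].round(4),s["wrist_force"].round(2))
im,d=ctrl.snapshot("wrist");im2,d=ctrl.snapshot("scene")
a=cv2.resize(im[:,:,::-1],(480,300));b=cv2.resize(im2[140:270,230:430,::-1],(462,300))
cv2.imwrite("pics/c3.png",np.vstack([a,cv2.resize(b,(480,300))]))
E
```

```text
[0.5396 0.0854 0.0219] [  2.98 -11.91  11.75]
```

View pics/c3.png

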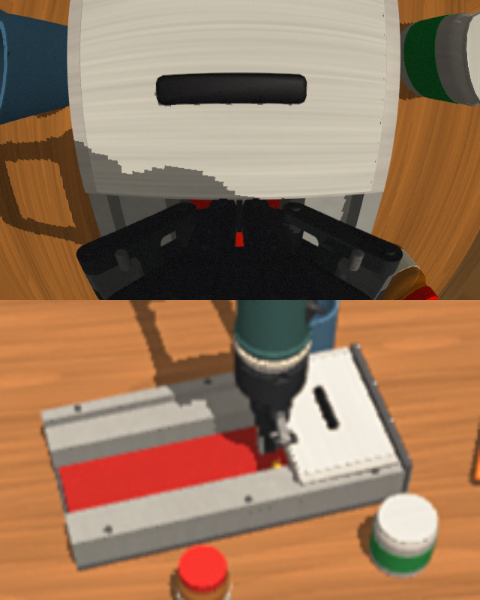

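The picture shows the pan nearly at the dark end wall with a small gap left, and a horn visible behind it. I'll continue in small steps and watch the force.

Emit:
carry_out --targets '[[[0,0,0,0.05,0,0,-1],[0,0,0,0.1,0,0,-1],[0,0,0,0.15,0,0,-1],[0,0,0,0.2,0,0,-1],[0,0,0,0.25,0,0,-1],[0,0,0,0.3,0,0,-1],[0,0,0,0.35,0,0,-1],[0,0,0,0.4,0,0,-1],[0,0,0,0.4,0,0,-1],[0,0,0,0.4,0,0,-1]]]'

```text
time_s: 9.35
tool_pos: [0.539, 0.0892, 0.0219]
eef_rot: [0.005, 0.653, 0.757, 0.002]
wrist_force: [2.2, -10.8, 12.8]
width: -0.001
gripper_force: 5.1
```

Still moving freely, so not at the stop yet.

Emit:
carry_out --targets '[[[0,0,0,0.05,0,0,-1],[0,0,0,0.1,0,0,-1],[0,0,0,0.15,0,0,-1],[0,0,0,0.2,0,0,-1],[0,0,0,0.25,0,0,-1],[0,0,0,0.3,0,0,-1],[0,0,0,0.35,0,0,-1],[0,0,0,0.4,0,0,-1],[0,0,0,0.4,0,0,-1],[0,0,0,0.4,0,0,-1]]]'

```text
time_s: 10.35
tool_pos: [0.5385, 0.0898, 0.0219]
eef_rot: [0.007, 0.652, 0.758, 0.0]
wrist_force: [2.9, -25.7, 13.7]
width: 0.002
gripper_force: 5.1
```

Contact with the end stop: motion has halted and the force has risen to 26 N. Backing off, then releasing.

Emit:
carry_out --targets '[[[0,0,0,-0.3,0,0,-1],[0,0,0,-0.8,0,0,-1],[0,0,0,-1.5,0,0,-1],[0,0,0,-2,0,0,-1],[0,0,0,-2,0,-0.6,-1],[0,0,0,-2,0,-1.2,-1],[0,0,0,-2,0,-2,-1],[0,0,0,-2,0,-4,-1],[0,0,0,-2,0,-8,-1],[0,0,0,-2,0,-12,-1]]]'

```text
time_s: 11.35
tool_pos: [0.5343, 0.0753, 0.138]
eef_rot: [-0.001, 0.654, 0.757, -0.001]
wrist_force: [1.0, -0.3, 0.1]
width: 0.001
gripper_force: 0.0
```

Emit:
carry_out --targets '[[[0,0,0,-4,0,-2,-1],[0,0,0,-8,0,-2,-1],[0,0,0,-12,0,-2,-1],[0,0,0,-16,0,-2,-1],[0,0,0,-20,0,-2,-1],[0,0,0,-20,0,-2,-1],[0,0,0,-20,0,-2,-1],[0,0,0,-20,0,-2,-1],[0,0,0,-20,0,-2,-1],[0,0,0,-20,0,-2,-1]]]'

```text
time_s: 12.35
tool_pos: [0.5647, -0.1211, 0.1577]
eef_rot: [-0.0, 0.653, 0.757, -0.0]
wrist_force: [0.0, 0.3, -0.1]
width: -0.0
gripper_force: 0.0
```

```bash
python3 - <<'E'
from h import *
s=ctrl.read_state();print(s["tool_pos"].round(4),s["wrist_force"].round(2))
im2,d=ctrl.snapshot("scene");im,d=ctrl.snapshot("top")
b=cv2.resize(im2[140:270,230:430,::-1],(600,390));a=cv2.resize(im[140:260,240:420,::-1],(310,207))
cv2.imwrite("pics/c4.png",np.vstack([b,cv2.copyMakeBorder(a,0,0,0,290,0)]))
E
```

```text
[ 0.5647 -0.1211  0.1577] [ 0.05  0.31 -0.1 ]
```

View pics/c4.png

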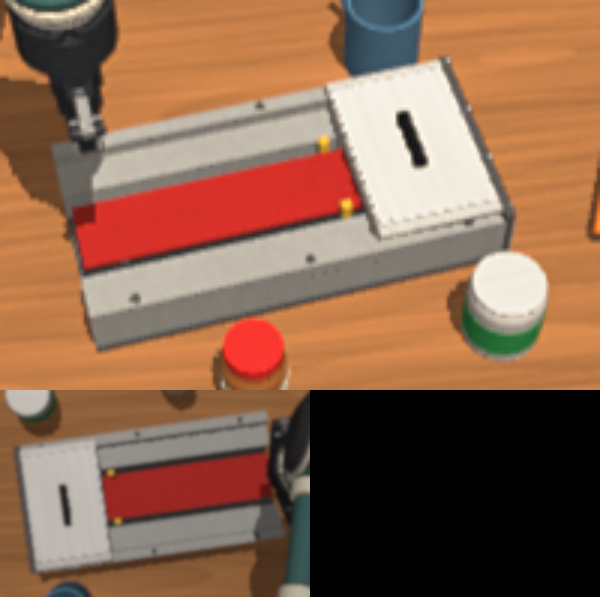

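The pan is against the end stop, with both horns up behind it at (324,144) and (347,207), and the arm is clear.

```bash
python3 -c "
from bench import ctrl
print(ctrl.job_done())"
```

```text
the job is handed in; nothing more can be done
None
```

The pan is home against the end stop, the horns are up behind it, the arm is clear, and the job was handed in at about 12.5 s; the hand-in call returned no verdict.

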